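Transfer lever with a lockout collar

TASK

Switch the sampler's transfer lever, the one that carries a sliding lock collar: lift its collar clear of the two gate lugs, push the lever across through the gate to the other end, and let the collar drop fully home again so that the lever is locked there. Leave the plain ball-knob lever on the other housing where it is.

Things in the scene. Friction and masses are not known exactly. Their poses are not given: they have to be found in the camera images.
- collar_mid (a point): Centre of the lock collar: dark steel ring, 32 mm across, 32 mm tall, bright band at each end, on the 12 mm rod of the transfer lever; pinch it across its diameter along y. z: up along the rod. x: the way to push (tips with the rod). y: parallel to the pivot, which lies on -z, 171 mm away plus the collar's lift. Cap on the rod: 22 mm across, top 46 mm above this point, collar down.
- transfer_lever (a joint): Lever angle, rad: 0 leaning 0.2 to the start side, 0.2 upright, 0.4 end stop across. Starts at 0-0.04. Collar down, the lugs stop it at 0.065 (or hold it above 0.335 across). Friction about 1 N at the collar; stays at either end. Housing 170 mm along the push, 110 wide, 150 tall, top 140 above the pivot, fixed, moved and turned in each run; on it two steel lugs at mid-swing beside the rod.
- lock_collar (a joint): Lift of the collar along the rod, m: 0 = down (home), 0.018 = upper stop. A spring pushes it down: lifting takes 4 to 6 N, and it drops home when let go beyond the lugs. It must be up by more than 0.009 to pass over the lugs, which rise 23 mm above the housing's top and measure 14 mm along the push direction, 30 mm across over both.
- rinse_lever (a joint): Angle of the other, plain lever (steel rod with a 32 mm black ball knob, no collar and no lugs, on a housing of the same kind), rad: 0 leaning to its start side, 0.4 across. It starts at 0 to 0.05 and must stay on that side.

How it is judged:
By the outcome, as a careful person would: the job done as asked, in the order asked, and still so for the second after the job is handed in, with the robot touching nothing.
It also fails if it takes over 29 s, if anything falls off the work surface, if the arm or the gripper's body presses on something with over 40 N, if the wrist force passes 120 N, or if a joint passes its speed limit or range.

ROBOT

A 6-joint arm with a two-finger parallel gripper is mounted at the origin on the work surface. World frame = base frame: x ahead of the robot, y to its left, z up, the work surface at z = 0. Lengths are in m, angles in rad, forces in N, time in s.
With the tool pointing down it reaches from about 0.225 to 0.875 m from the base axis. Payload 3.4 kg.
Tool frame: the origin (TCP) lies at the very end of the fingers, on their centre line; the grasp point (between the pads) lies 19 mm behind it; z points along the fingers, y is the line along which they close (so a half turn about z gives the same grasp; the last joint's range is limited). The gripper opens to 85 mm and grips with 20 to 120 N. Pads are 22 mm wide; open, the fingers measure 114 mm over their backs; the gripper's body (76 mm by 85 mm) begins 54 mm behind the grasp point. The pads swing forward as they close: fully open they stand 13 mm farther back than shut.
Start: joints at [1.006, 0.276, 1.505, -0, 1.361, -0.121], TCP at [0.247, 0.519, 0.231] pointing down, gripper open.
Joint ranges: [-2.89, 2.89], [-0.75, 2.08], [0.22, 2.7], [-1.18, 4.32], [0.11, 2.71], [-2.7, 2.7]. Speed limits (rad/s): [2.57, 2.57, 3.14, 3.14, 3.14, 3.14].

INTERFACE

Orientations are given as a unit quaternion [x, y, z, w].
In Python, from bench import robot, vision, sensors gives the robot as it stands. Calls block until the motion is done:
- robot.reach(position, orientation): joint-space move of the TCP to a pose.
- robot.move_linear(position, feed=0.15, rot=None): straight line of the TCP; rot=None keeps the orientation; feed is the mean speed in m/s.
- robot.move_j(angles): joint-space move.
- robot.command_gripper(opening, strength=None): finger opening in m; strength is the grip in N (None keeps the last); returns when the fingers have stopped.
- robot.pause(seconds).
- robot.inverse_kinematics(position, orientation): joint angles nearest the present ones, or None.
- vision.get_image(name): name is "scene" or "top" or "wrist"; returns a dict with "color" (384x512x3 uint8, red, green, blue), "K" (3x3 intrinsics, pixels), "position" and "rotation" of the camera in the world. Camera axes: x right, y down, z forward; pixel columns grow to the right and rows downward; lengths in m; the calibration is good to about 2 mm. A picture is of the moment at which its call begins. There is no depth.
A pose or a line that the arm cannot do raises robot.Unreachable and nothing moves.
- robot.hand_in(): hands the job in; it is judged then, once.
Trained networks look in the newest picture that a camera, given by its name, has taken for a name from the list of things; names that differ only in an ending like _2 or _b are one class to them, and where a whole thing is asked for, a point or a joint stands for the part that bears it (a point fixed in the world has none). Each returns a list of dicts, best first, with "conf" (0 to 1); they miss things now and then, are a little off and sometimes report something else, mostly with a low value. They report only what shows in the picture. A call takes as long as a camera call.
- vision.outline_of(camera, target): "pixels" (384x512 bool, what is visible of it) and "box" ([left, top, right, bottom] in pixels, round what is visible of it).
Readings, each from a call of its own:
- sensors.read_time_s(): time.
- sensors.read_joint_pos(): joint angles.
- sensors.read_joint_velocities(): joint speeds.
- sensors.read_joint_torque(): joint torques, N m.
- sensors.read_tool_pos(): TCP position.
- sensors.read_ee_rot(): TCP orientation.
- sensors.read_contact_force(): force on the tool from outside, world axes, zero at the start.
- sensors.read_ft_torque(): the same for the moment, N m.
- sensors.read_grip_width(): finger opening in m.
- sensors.read_finger_force(): force on a finger pad.
Only numpy, scipy, OpenCV 4.12 (cv2) and the standard library are available. Lean on these libraries where they do the work, as an engineer would, in place of code of your own. Each camera call takes 0.05 s, during which the arm holds its last target. There are 200 camera calls.

## Working session

There is one attempt and no reset: what is moved stays moved. The work goes in short steps, each a Python script; the robot and the scene stay as the last script left them, time stands still between calls to the robot, and variables do not carry over. Pictures are saved under pics/ and viewed, at most 10 in all, crops included, and the job is handed in when it is done.

```bash
mkdir -p pics
cat > h.py <<'E'
import numpy as np,cv2
from bench import robot,vision,sensors
from scipy.spatial.transform import Rotation as R
def proj(im,p):
    Rm=np.array(im["rotation"]); Rm=Rm if Rm.shape==(3,3) else R.from_quat(Rm).as_matrix()
    c=Rm.T@(np.array(p)-im["position"]); q=np.array(im["K"])@c; return q[:2]/q[2]
def ray(im,u,v):
    Rm=np.array(im["rotation"]); Rm=Rm if Rm.shape==(3,3) else R.from_quat(Rm).as_matrix()
    d=Rm@np.linalg.solve(np.array(im["K"]),[u,v,1]); return np.array(im["position"]),d/np.linalg.norm(d)
def tri(rs):
    A=sum(np.eye(3)-np.outer(d,d) for o,d in rs); b=sum((np.eye(3)-np.outer(d,d))@o for o,d in rs)
    return np.linalg.solve(A,b)
E
python3 - <<'E'
from h import *
ims={}
for n in ["scene","top"]:
    im=vision.get_image(n); ims[n]=im
    print(n,np.round(im["position"],3),np.round(im["rotation"],3).tolist(),np.round(im["K"],1).tolist())
    for t in ["collar_mid","transfer_lever","lock_collar","rinse_lever"]:
        for o in vision.outline_of(n,t)[:2]:
            ys,xs=np.nonzero(o["pixels"]); print(t,round(o["conf"],2),o["box"],xs.mean().round(1),ys.mean().round(1))
a=np.hstack([ims["scene"]["color"],ims["top"]["color"]])
cv2.imwrite("pics/s.png",cv2.resize(ims["scene"]["color"][...,::-1],(800,600),interpolation=cv2.INTER_CUBIC))
cv2.imwrite("pics/t.png",cv2.resize(ims["top"]["color"][...,::-1],(800,600),interpolation=cv2.INTER_CUBIC))
print(sensors.read_time_s())
E
```

```text
scene [0.258 0.012 0.921] [-0.695, 0.701, -0.111, 0.111] [[431.9, 0.0, 257.0], [0.0, 431.9, 192.4], [0.0, 0.0, 1.0]]
collar_mid 0.53 [341.4, 187.5, 361.0, 208.6] 349.9 198.1
transfer_lever 0.83 [343.7, 185.2, 364.5, 206.9] 353.0 195.6
lock_collar 0.68 [340.9, 184.8, 364.0, 208.2] 350.2 197.0
rinse_lever 0.59 [166.1, 190.4, 187.1, 207.8] 174.7 197.3
top [0.43  0.01  1.105] [-0.705, 0.707, -0.047, 0.03] [[439.5, 0.0, 254.3], [0.0, 439.5, 186.5], [0.0, 0.0, 1.0]]
transfer_lever 0.64 [316.3, 197.6, 335.9, 213.5] 324.1 204.7
lock_collar 0.41 [314.8, 197.8, 332.5, 214.0] 322.1 204.0
rinse_lever 0.76 [164.7, 204.0, 182.6, 216.8] 172.5 209.2
0.5
```

View pics/s.png

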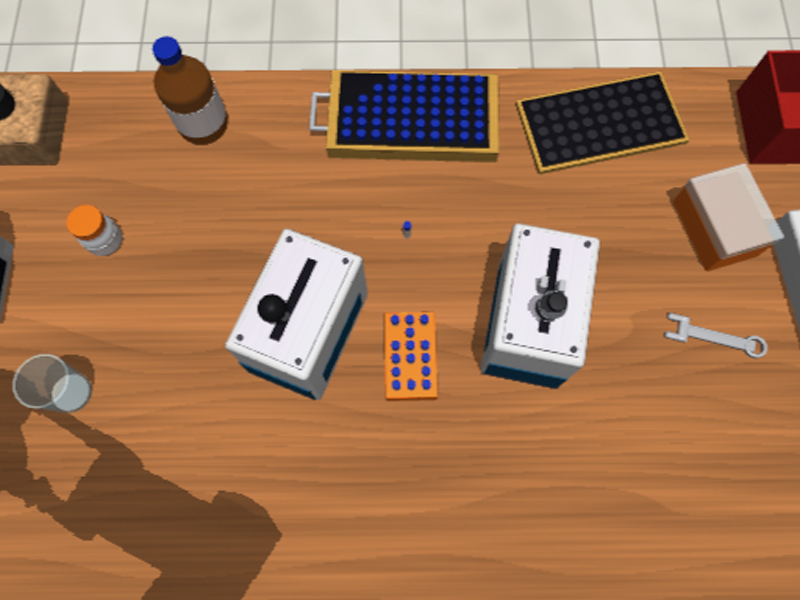

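View pics/t.png

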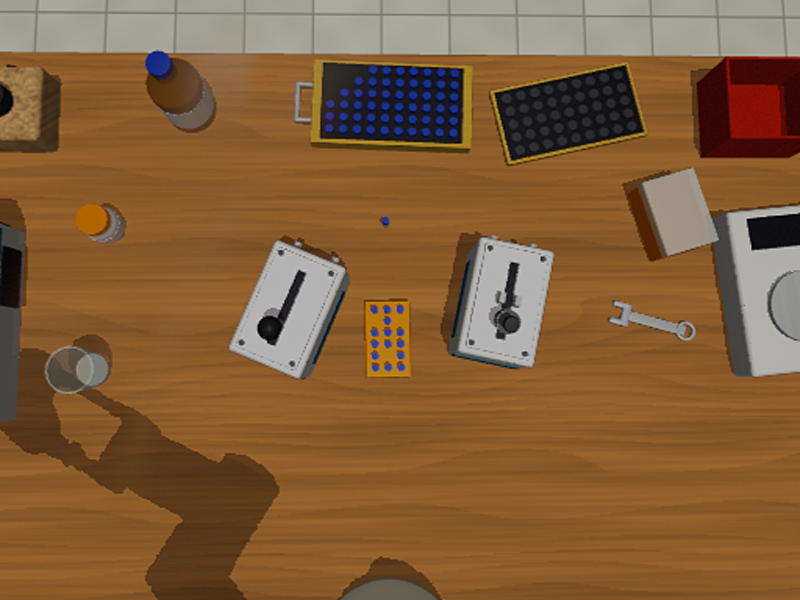

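The scene view shows the collared lever on the right housing, collar about (549,303) of the 800x600 view, leaning toward the robot with the lugs just beyond it at (548,285). The ball-knob lever is on the left housing at (272,308). In the top view, the right housing's top has corners at about (482,238), (553,250), (534,368) and (451,353).

Next I'll estimate the pose and take a close look with the wrist camera.

```bash
cat >> h.py <<'E'
def onplane(im,u,v,z):
    o,d=ray(im,u,v); return o+d*(z-o[2])/d[2]
def toolq(yaw,tilt):
    # rod frame: x=push, y=pivot axis, z=up rod; tilt>0 leans toward push. tool z=-rod z, tool y along rod y
    Rr=R.from_euler('z',yaw)*R.from_euler('y',tilt)
    return Rr
def candidates(Rr):
    M=Rr.as_matrix(); x,y,z=M.T
    return [R.from_matrix(np.c_[s*x,-s*y,-z]).as_quat() for s in (1,-1)]
E
python3 - <<'E'
from h import *
T=vision.get_image("top");S=vision.get_image("scene")
f=1.5625
for n,im,cs in (("top",T,[(482,238),(553,250),(534,368),(451,353)]),("scene",S,[(517,225),(599,240),(583,369),(494,354)])):
    P=np.array([onplane(im,u/f,v/f,0.15) for u,v in cs]); c=P.mean(0)
    d=(P[0]+P[1]-P[2]-P[3])/2; w=(P[0]+P[3]-P[1]-P[2])/2
    print(n,np.round(P[:,:2],3).tolist(),c.round(4),np.linalg.norm(d),np.arctan2(d[1],d[0]),np.linalg.norm(w),np.arctan2(-w[0],w[1]))
print("collar tri",tri([ray(T,322.1,204.0),ray(S,350.2,197.0)]))
c=onplane(T,322.1,204,0.178);yaw=-.15
for q in candidates(toolq(yaw,0)): 
    print(robot.inverse_kinematics([c[0],c[1],0.36],q))
E
```

```text
top [[0.611, -0.134], [0.594, -0.235], [0.428, -0.203], [0.449, -0.088]] [ 0.5202 -0.1647  0.15  ] 0.16855567868785218 -0.23316757283081008 0.1096589407337594 -0.17728481719115186
scene [[0.608, -0.135], [0.587, -0.235], [0.424, -0.2], [0.443, -0.098]] [ 0.5153 -0.1669  0.15  ] 0.16743451714384908 -0.21591712136848398 0.10337991311314615 -0.19393503213704352
collar tri [ 0.49510124 -0.16019976  0.16331531]
[-4.40982666e-01  1.43218033e-01  1.36878729e+00 -4.44089210e-16
  1.62958733e+00  1.27981366e+00]
[-4.40982666e-01  1.43218033e-01  1.36878729e+00 -4.44089210e-16
  1.62958733e+00 -1.86177899e+00]
```

```bash
cat >> h.py <<'E'
def pose(C,yaw,tilt,r,side=0):
    """TCP pose with the tool on the rod, TCP at r from pivot C, lever tilt from upright"""
    Rr=toolq(yaw,tilt); return np.array(C)+Rr.as_matrix()[:,2]*r, candidates(Rr)[side]
E
python3 - <<'E'
from h import *
C=[.518,-.166,.01];yaw=-.205
ok=[robot.inverse_kinematics(*pose(C,yaw,t,r,0)) is not None for t in(-.2,0,.2) for r in(.152,.17,.33)]
print(ok)
p=sensors.read_tool_pos(); robot.move_linear([p[0],p[1],.33],feed=.2)
robot.reach(*pose(C,yaw,-.2,.33,0))
im=vision.get_image("wrist"); np.save("w.npy",im,allow_pickle=True)
for t in ["collar_mid","transfer_lever","lock_collar"]:
    for o in vision.outline_of("wrist",t)[:2]:
        ys,xs=np.nonzero(o["pixels"]); print(t,round(o["conf"],2),o["box"],xs.mean().round(1),ys.mean().round(1))
cv2.imwrite("pics/w.png",cv2.resize(im["color"][...,::-1],(800,600),interpolation=cv2.INTER_CUBIC))
print(im["position"],np.round(im["rotation"],3),sensors.read_time_s(),sensors.read_joint_pos(),sensors.read_contact_force())
c=np.array(C);A=toolq(yaw,-.2).as_matrix()
for r in(.155,.171,.187,.217):print(r,proj(im,c+A[:,2]*r)*1.5625)
E
```

```text
[True, True, True, True, True, True, True, True, True]
transfer_lever 0.96 [233.3, 150.7, 272.1, 195.9] 251.9 172.9
transfer_lever 0.69 [234.7, 153.7, 271.3, 184.7] 251.5 164.9
lock_collar 0.66 [233.5, 150.7, 270.9, 186.2] 251.4 164.8
[ 0.49644985 -0.16076759  0.48841165] [-0.631  0.775  0.036 -0.029] 3.9333 [-0.51604846 -0.02779408  1.63486602  0.06271093  1.34449126  1.25047844] [ 0.28861408 -0.08832242 -0.08328563]
0.155 [393.02033633 272.37402576]
0.171 [393.07298314 278.43239842]
0.187 [393.13109344 285.11948824]
0.217 [393.25805612 299.72981925]
```

View pics/w.png

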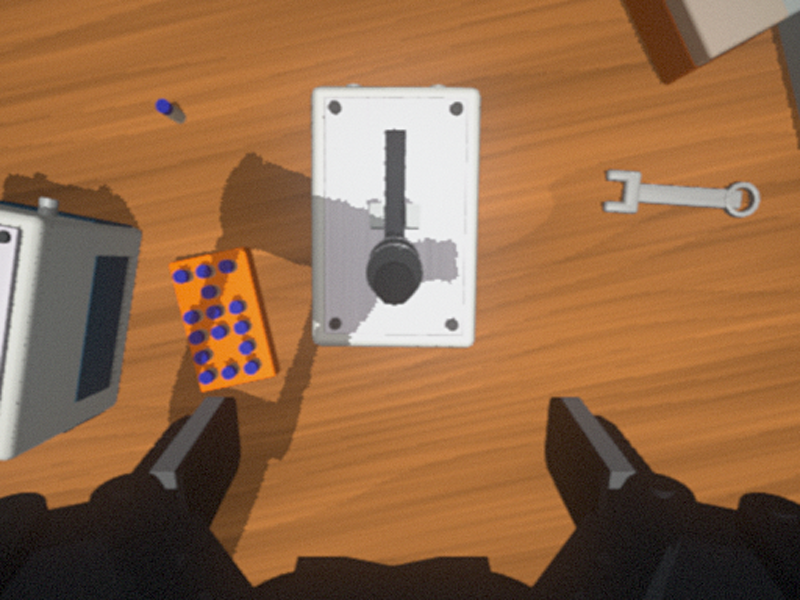

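The wrist view shows the housing squarely aligned. Its screws are at (335,107), (456,108), (452,324) and (335,324), the cap's top is centred near (395,283), and the lugs are near (395,214). My model put the cap at (393,300), so I'll fit again.

Run:
```python
from h import *
from scipy.optimize import least_squares
im=np.load("w.npy",allow_pickle=True).item(); f=1.5625
for cs in ([(335,107),(456,108),(452,324),(335,324)],[(313,88),(480,88),(474,346),(313,346)]):
    P=np.array([onplane(im,u/f,v/f,0.15) for u,v in cs]); c=P.mean(0)
    d=(P[0]+P[1]-P[2]-P[3])/2; w=(P[0]+P[3]-P[1]-P[2])/2
    print(c.round(4),np.linalg.norm(d),np.arctan2(d[1],d[0]),np.linalg.norm(w),np.arctan2(-w[0],w[1]))
    for yaw in (np.arctan2(d[1],d[0]),):
        C=np.r_[c[:2],.01]
        s=least_squares(lambda x:proj(im,pose(C,yaw,x[0],.217)[0])*f-[395,283],[-.2]); print("tilt",s.x,s.fun)
        print("lugs c",proj(im,C+[0,0,.163])*f,"slot ends",[proj(im,C+toolq(yaw,0).apply([a,0,.14]))*f for a in(-.05,.05)])
        T=vision.get_image("top")
        print("top cap",proj(T,pose(C,yaw,s.x[0],.217)[0])*f, "lug mid", proj(T,C+[0,0,.163])*f)
```

```text
[ 0.5215 -0.1677  0.15  ] 0.136962315182879 -0.2129783632028586 0.07614631239788665 -0.20804389503432527
tilt [-0.17741946] [-0.49493362 -0.00513001]
lugs c [394.67828795 214.80625883] slot ends [array([393.76306558, 295.72829805]), array([395.22688715, 137.68200993])]
top cap [512.07644492 324.16233747] lug mid [510.27901883 299.12792661]
[ 0.5201 -0.1677  0.15  ] 0.16331570032023549 -0.2152817059694409 0.10496883262947677 -0.2040449581424977
tilt [-0.17113328] [-0.02402607 -0.00030973]
lugs c [395.19741775 217.07223949] slot ends [array([394.06302506, 297.77931719]), array([395.89941592, 139.85316817])]
top cap [512.29267807 324.18091948] lug mid [510.32668564 300.12399766]
```

```bash
cat >> h.py <<'E'
C=np.array([.5213,-.1677,.01]);YAW=-.209
def go(t,r,feed=.1):
    p,q=pose(C,YAW,t,r); robot.move_linear(p,feed=feed,rot=q)
def st(m): print(m,"t",round(sensors.read_time_s(),2),"F",np.round(sensors.read_contact_force(),1),"w",round(sensors.read_grip_width(),4),"ff",np.round(sensors.read_finger_force(),1),flush=True)
E
python3 - <<'E'
from h import *
robot.command_gripper(.062,50)
go(-.177,.25,.15); st("above")
go(-.177,.154,.06); st("down")
robot.command_gripper(.02,60); st("grip")
go(-.177,.161,.03); st("lift7")
im=vision.get_image("wrist"); T=vision.get_image("top")
cv2.imwrite("pics/g.png",cv2.resize(im["color"][...,::-1],(640,480)))
E
```

```text
above t 5.09 F [-0.1 -0.1  0.3] w 0.062 ff 0.0
down t 6.84 F [0.5 0.  0.1] w 0.0619 ff 0.0
grip t 7.22 F [-1.1  2.3  4. ] w 0.031 ff 59.1
lift7 t 7.61 F [ 0.5  3.  -4.3] w 0.0304 ff 59.6
```

View pics/g.png

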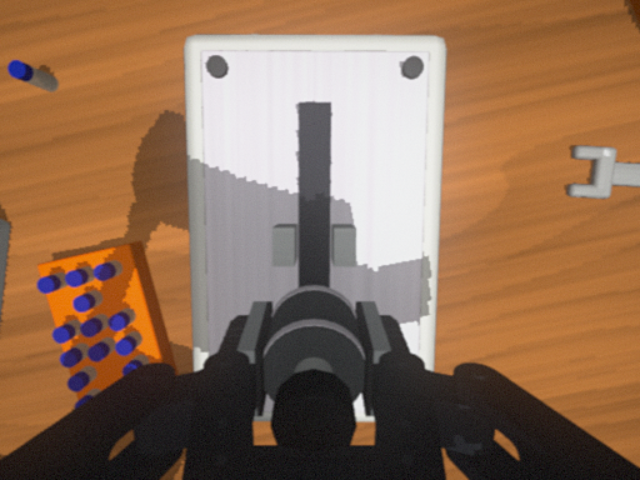

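The pads hold the collar squarely, with the lugs just ahead at (285,243) and (343,243). The downward force of 4.3 N matches the spring. Next I lift fully and swing across.

Run:
```python
from h import *
go(-.177,.1688,.04); st("lift")
for t in (-.12,-.06,0,.06,.12,.17,.19):
    go(t,.1688,.06); st(t)
    if np.linalg.norm(sensors.read_contact_force())>20: print("STOP");break
im=vision.get_image("wrist")
cv2.imwrite("pics/a.png",cv2.resize(im["color"][...,::-1],(640,480)))
```

```text
lift t 8.05 F [ 2.2  4.4 -5.5] w 0.0305 ff 59.7
-0.12 t 8.36 F [ 2.3  4.9 -5.9] w 0.0306 ff 59.8
-0.06 t 8.68 F [ 2.8  4.2 -6.5] w 0.0306 ff 60.0
0 t 8.99 F [ 1.3  3.9 -5.3] w 0.0305 ff 60.0
0.06 t 9.31 F [ 1.   5.4 -5.5] w 0.0304 ff 60.0
0.12 t 9.62 F [ 1.   5.4 -6.7] w 0.0306 ff 60.0
0.17 t 9.92 F [ 1.2  4.2 -6.1] w 0.0308 ff 60.0
0.19 t 10.17 F [ 0.6  5.4 -5.6] w 0.0307 ff 60.0
```

View pics/a.png

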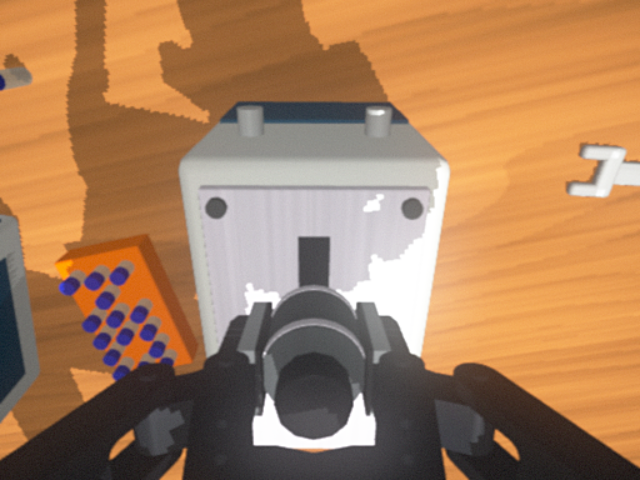

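The lever is across, with the collar still held and lifted. I'll lower it, let go, back off and check.

Run:
```python
from h import *
go(.198,.1688,.04); st("end")
go(.198,.156,.04); st("lowered")
robot.command_gripper(.062); robot.pause(.2); st("open")
go(.198,.25,.12); go(.198,.33,.15); robot.pause(.2); st("clear")
im=vision.get_image("wrist"); S=vision.get_image("scene"); f=1.5625
for o in vision.outline_of("wrist","lock_collar")[:1]: print(o["conf"],np.array(o["box"])*f)
for t in(.135,.17,.19,.2): print(t,[(proj(im,pose(C,YAW,t,r)[0])*f).round(0) for r in(.155,.187,.217)], (proj(S,pose(C,YAW,t,.217)[0])*f).round(0))
a=cv2.resize(im["color"][60:320,120:390,::-1],(405,390)); b=cv2.resize(S["color"][120:250,130:395,::-1],(795,390))
cv2.imwrite("pics/e1.png",cv2.resize(im["color"][...,::-1],(800,600),interpolation=cv2.INTER_CUBIC)); cv2.imwrite("pics/e2.png",b)
```

```text
end t 10.47 F [ 0.5  4.8 -6. ] w 0.0304 ff 60.0
lowered t 10.93 F [ 0.5  6.3 -3.8] w 0.0303 ff 60.0
open t 11.54 F [-0.6 -0.3  0.7] w 0.062 ff 0.0
clear t 13.36 F [-0.5  0.2  0.4] w 0.0621 ff 0.0
0.89 [359.53125 250.9375  424.21875 299.0625 ]
0.135 [array([392., 286.]), array([392., 304.]), array([392., 324.])] [566. 244.]
0.17 [array([392., 278.]), array([392., 293.]), array([392., 310.])] [567. 238.]
0.19 [array([392., 273.]), array([392., 286.]), array([392., 302.])] [567. 235.]
0.2 [array([392., 270.]), array([392., 283.]), array([392., 298.])] [567. 234.]
```

View pics/e1.png

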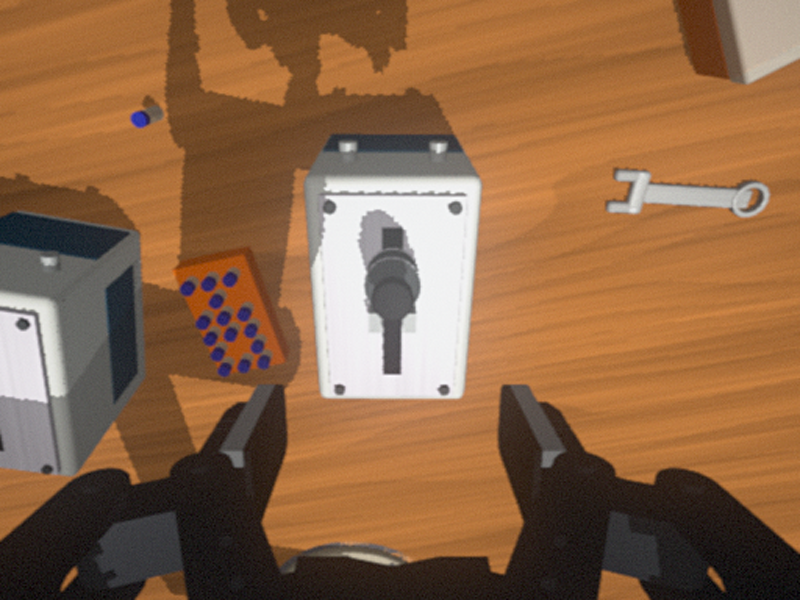

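View pics/e2.png

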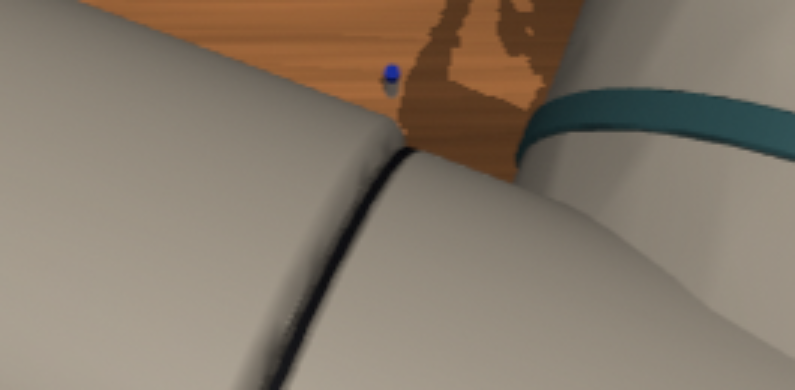

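The wrist view shows the lever beyond the lugs with its cap at (392,298), which matches tilt +0.20, the end stop. The scene view is blocked by the arm. I'll check the collar's height against predicted rings for lift 0 and lift 12 mm.

Run:
```python
from h import *
im=vision.get_image("wrist"); k=8; x0,y0=220,150
crop=cv2.resize(im["color"][y0:y0+50,x0:x0+62,::-1],None,fx=k,fy=k,interpolation=cv2.INTER_CUBIC)
out=[]
a=np.linspace(0,2*np.pi,60)
for L in (0,.012):
    c=crop.copy()
    for r,col in((.155,(0,0,255)),(.187,(0,255,0))):
        P=C+toolq(YAW,.2).apply(np.c_[.016*np.cos(a),.016*np.sin(a),np.full(60,r+L)])
        uv=np.array([proj(im,p) for p in P]); cv2.polylines(c,[((uv+.5-[x0,y0])*k).astype(np.int32)],True,col,1)
    out.append(cv2.resize(c,(398,320)))
cv2.imwrite("pics/f.png",np.hstack(out)); print(sensors.read_time_s())
```

```text
13.5583
```

View pics/f.png

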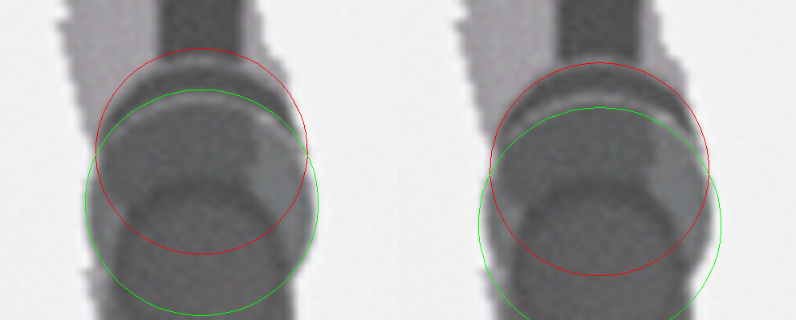

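The rings fit lift 0 best, with a few pixels left over. I'll run the same overlay on the first wrist image, where the collar was certainly home.

Run:
```python
from h import *
def edges(im,t):
    # brightness profile on the symmetry line, sampled in terms of image rows, offsets from predicted far edges
    g=cv2.cvtColor(im["color"],cv2.COLOR_RGB2GRAY).astype(np.float32)
    A=toolq(YAW,t)
    for off in (-.005,.005):
        pr=[]
        Ls=np.arange(-.008,.020,.001)
        for L in Ls:
            row=[]
            for r in(.155,.187):
                u,v=proj(im,C+A.apply([np.sqrt(.016**2-off**2),off,r+L])); row.append(float(cv2.getRectSubPix(g,(1,1),(float(u),float(v)))[0,0]))
            pr.append(row)
        pr=np.array(pr).round(0).astype(int); print("bottom",pr[:,0].tolist()); print("top   ",pr[:,1].tolist())
print("initial");edges(np.load("w.npy",allow_pickle=True).item(),-.177)
print("now");edges(vision.get_image("wrist"),.2)
im0=np.load("w.npy",allow_pickle=True).item(); k=8;out=[];a=np.linspace(0,2*np.pi,60)
for im,t,y0 in((im0,-.177,145),(vision.get_image("wrist"),.2,152)):
    x0=220; c=cv2.resize(im["color"][y0:y0+50,x0:x0+62,::-1],None,fx=k,fy=k,interpolation=cv2.INTER_CUBIC)
    for r,col in((.155,(0,0,255)),(.187,(0,255,0)),):
        P=C+toolq(YAW,t).apply(np.c_[.016*np.cos(a),.016*np.sin(a),np.full(60,r)])
        uv=np.array([proj(im,p) for p in P]); cv2.polylines(c,[((uv+.5-[x0,y0])*k).astype(np.int32)],True,col,1)
    out.append(cv2.resize(c,(398,320)))
cv2.imwrite("pics/f2.png",np.hstack(out))
```

```text
initial
bottom [111, 113, 114, 115, 116, 117, 118, 119, 120, 121, 121, 121, 121, 119, 117, 115, 113, 111, 109, 108, 104, 100, 96, 92, 88, 84, 82, 81]
top    [77, 84, 91, 98, 104, 111, 118, 126, 134, 142, 150, 158, 156, 150, 145, 140, 135, 129, 120, 112, 104, 96, 88, 86, 84, 83, 81, 79]
bottom [75, 77, 79, 81, 83, 85, 87, 90, 93, 96, 99, 102, 105, 105, 103, 100, 98, 96, 93, 91, 88, 85, 82, 79, 76, 72, 70, 71]
top    [76, 79, 82, 85, 89, 92, 95, 97, 99, 100, 102, 104, 103, 100, 96, 92, 88, 85, 83, 81, 79, 77, 76, 75, 75, 75, 76, 76]
now
bottom [83, 82, 82, 82, 82, 83, 84, 85, 85, 88, 90, 93, 95, 97, 100, 104, 108, 112, 116, 118, 115, 112, 110, 107, 104, 100, 96, 92]
top    [87, 87, 87, 88, 88, 89, 89, 92, 95, 98, 101, 104, 107, 110, 113, 114, 112, 110, 107, 105, 102, 98, 95, 92, 92, 92, 91, 91]
bottom [84, 84, 83, 83, 83, 83, 82, 82, 82, 86, 90, 94, 98, 102, 105, 108, 111, 114, 118, 119, 115, 111, 107, 103, 99, 96, 93, 90]
top    [85, 85, 86, 87, 88, 89, 91, 94, 98, 102, 105, 109, 112, 115, 119, 119, 114, 110, 105, 101, 100, 98, 97, 95, 94, 92, 91, 91]
```

View pics/f2.png

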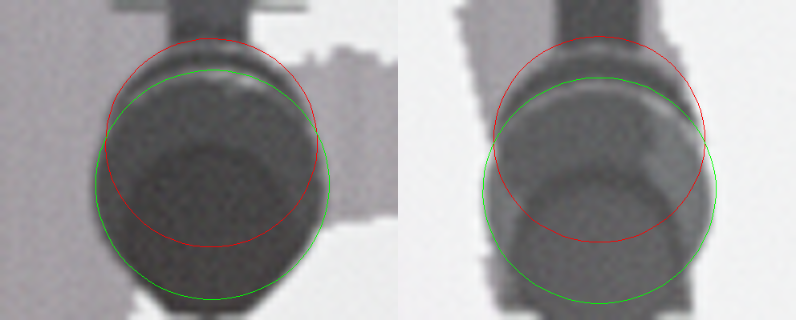

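The overhead view can't separate a few millimetres of lift from a small tilt error. I'll take one oblique look, with the wrist camera well off the rod's axis, to settle the collar's height.

Run:
```python
from h import *
for t in(-.6,-.5,-.4):
    p,q=pose(C,YAW,t,.36)
    if robot.inverse_kinematics(p,q) is not None: break
try: go(.1,.36,.2); go(t,.36,.2)
except robot.Unreachable: print("unreach")
robot.pause(.2); st(t)
im=vision.get_image("wrist"); T=vision.get_image("top")
c0=proj(im,pose(C,YAW,.2,.19)[0]); print(c0)
x0,y0=(c0-[25,30]).astype(int); x0=max(x0,0);y0=max(y0,0);k=8
base=cv2.resize(im["color"][y0:y0+60,x0:x0+50,::-1],None,fx=k,fy=k,interpolation=cv2.INTER_CUBIC);a=np.linspace(0,2*np.pi,60);out=[base]
c=base.copy()
for rr,r,col in((.016,.155,(0,0,255)),(.016,.187,(0,255,0)),(.011,.217,(255,0,0)),(.016,.199,(0,255,255))):
    P=C+toolq(YAW,.2).apply(np.c_[rr*np.cos(a),rr*np.sin(a),np.full(60,r)])
    uv=np.array([proj(im,p) for p in P]); cv2.polylines(c,[((uv+.5-[x0,y0])*k).astype(np.int32)],True,col,1)
out.append(c); cv2.imwrite("pics/o.png",np.hstack(out))
for o in vision.outline_of("top","rinse_lever")[:1]:
    ys,xs=np.nonzero(o["pixels"]); print("rinse",o["conf"],xs.mean(),ys.mean())
```

```text
-0.6 t 16.62 F [ 0.4  0.7 -1.1] w 0.0618 ff 0.0
[251.11063452  30.70636088]
rinse 0.52 171.95734597156397 209.34597156398104
```

View pics/o.png

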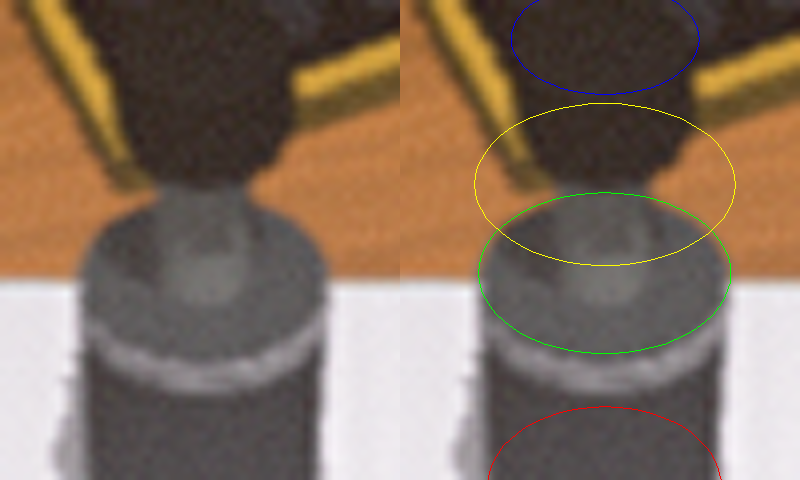

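In the oblique view the collar's top sits on the green ring, which marks lift 0, and the rod shows clear below the cap, so the collar is home. The rinse lever hasn't moved: (172.0,209.3) now against (172.5,209.2) at the start.

```bash
python3 -c "
from h import *
print(robot.hand_in())"
```

```text
the job is handed in; nothing more can be done
None
```

The transfer lever is across at its end stop with its collar dropped home and locked, the rinse lever is where it started, and I handed the job in at about 17 s.

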